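# Rock the seesaw gate of the foam-ball sorter and feed the other tray

## Task

The right-hand tray of the wooden ball sorter already has its share of foam balls. Press down the raised left end of the seesaw gate until it is fully down and stays there, then push the two foam balls waiting on the feed track forward onto the gate so that both roll down the left-hand chute into the left tray. Only press and push with the fingertips: do not lift any ball, and leave the balls in the right tray and the spool, glue stick and tape beside the sorter as they are.

Things in the scene. Friction and masses are not known exactly. Their poses are not given: they have to be found in the camera images.
- stand: The fixed plywood ball sorter, symmetric left and right, 570 mm long (its y) by 270 mm (its x, from -214 to +56). Origin: on the table, under the middle of the gate. x points away from the robot (turned up to 0.25 rad), y to the left along the gate, z up. A feed track on its x axis ends over the gate's middle; the gate carries balls left or right to sloping chutes (from y = +-118 mm) and trays.
- gate (a joint): Tilt of the seesaw gate, a trough 230 mm long, 56 mm wide inside, on a level axle along the stand's x at z = 90 mm; its rear wall stands 46 mm over the axle. +0.25 rad: left end fully down on its stop, leads to the left tray; 0 level; -0.25: right end down. The hinge holds it where it is left; about 1.5 N on a press pad moves it. Starts between -0.25 and -0.15.
- pad_left (a point): Middle of the top face of the press pad at the gate's left end: a flat wooden tab 46 mm (y) by 48 mm (x) on the robot's side of the trough, 60 mm nearer than the gate's middle and 90 mm left of the axle. Moves with the gate: about 113 to 123 mm above the table at the start, 77 mm fully down.
- pad_right (a point): The same on the gate's right end.
- feed_mouth (a point): Far end of the feed track's floor, where balls roll off onto the middle of the gate (about 15 mm lower); at the stand's x = -36, y = 0, z = 115 mm. The level track runs back from here to x = -210 mm, 50 mm wide between rails whose tops are at z = 127 mm, with a low lip (top z = 123 mm) at its near end.
- tray_left (a point): Middle of the floor of the left tray (fixed to the stand at x = 0, y = +230, z = 14 mm). The tray is 90 mm wide in x, from y = 185 to 276 mm. Walls of chute and tray: front (x = -53 to -45 mm) 66 mm high, rear (x = 45 to 53 mm) 80 mm high, end wall 66 mm high.
- tray_right (a point): Middle of the floor of the right tray, the mirror image.
- ball_front_center (a point): Centre of the first white foam ball on the feed track, 40 mm in diameter, 11 to 17 g, free to roll; centre at stand x = -75 to -60 mm, z = 135 mm at the start.
- ball_rear_center (a point): Centre of the second, equal ball, behind the first one on the track (nearer the robot), at stand x = -130 to -110 mm at the start. Pushed forward, it also pushes the first.
- ball_done_a_center (a point): Centre of one of the two equal balls that lie in the right tray already; to be left there.
- ball_done_b_center (a point): Centre of the other ball in the right tray; to be left there.
- spool: Bystander: wooden thread spool standing on the table before the left chute, 28 mm across, 40 mm high; origin under its centre.
- glue: Bystander: glue stick standing upright on the table before the left tray, 25 mm across, 94 mm high; origin under its centre.
- tape: Bystander: roll of masking tape lying on the table before the right chute, about 107 mm across, 25 mm high; origin under its centre.
There are look-alikes about, which are no part of the job. What is shaped like the part that bears ball_done_a_center but blue or orange is not meant.

How it is judged (in metres and radians):
On the way, in this order (a step that is already met when the one before it is completed fails the run):
1. the gate is rocked over, left end down, while both balls still wait on the feed track (value of joint gate above 0.21 rad and x of each of ball_front_center, ball_rear_center in the frame of stand below -0.04 m and height (world z) of each of ball_front_center, ball_rear_center above 0.125 m), for 0.2 s.
2. both balls are down the left chute, in the left tray (y of each of ball_front_center, ball_rear_center in the frame of stand above 0.14 m and height (world z) of each of ball_front_center, ball_rear_center below 0.08 m), for 0.2 s.
At the end, for the whole second after the job is handed in: The gate stays left end down (tilt over 0.20 rad), the two balls from the feed track lie in the left tray (centres within 75 mm of its middle and under 65 mm high), and the two other balls are still in the right tray (value of joint gate above 0.2 rad and horizontal distance between each of ball_front_center, ball_rear_center and tray_left below 0.075 m and height (world z) of ball_front_center between 0.026 and 0.065 m and height (world z) of ball_rear_center between 0.026 and 0.065 m and horizontal distance between each of ball_done_a_center, ball_done_b_center and tray_right below 0.075 m and height (world z) of each of ball_done_a_center, ball_done_b_center below 0.065 m); the robot touches nothing.
It fails at once if a ball from the feed track is lifted (more than 25 mm above where it waited) (height (world z) of any of ball_front_center, ball_rear_center above 0.16 m).
It fails at once if a ball from the feed track goes down the right chute (y of any of ball_front_center, ball_rear_center in the frame of stand below -0.125 m).
It fails at once if a ball from the right tray is lifted or touched by the fingers (height (world z) of any of ball_done_a_center, ball_done_b_center above 0.08 m or contact force between the fingers and ball_done_a above 0.5 N or contact force between the fingers and ball_done_b above 0.5 N).
It fails at once if the spool, glue stick or tape is moved more than 20 mm or knocked over (distance of any of spool, glue, tape from where it was at the start of the episode above 0.02 m or angle between any of spool, glue's own z axis and vertical above 0.5 rad).
It also fails if it takes over 45 s, if anything falls off the work surface, if the arm or the gripper's body presses on something with over 40 N, if the wrist force passes 120 N, or if a joint passes its speed limit or range.

## Robot

A 6-joint arm with a two-finger parallel gripper is mounted at the origin on the work surface; the furniture and walls round the work are solid. World frame = base frame: x ahead of the robot, y to its left, z up, the work surface at z = 0. Lengths are in mm, angles in degrees, forces in N, time in s.
With the tool pointing down it reaches from about 250 to 775 mm from the base axis. Payload 8.9 kg.
Tool frame: the origin (TCP) lies on the centre line of the jaws, within the pads' length; the fingertips stand 19 mm ahead of it and the grasp point (between the pads) is the TCP (manip.tip_reach is the distance from the TCP to the fingertips, in mm); z points along the fingers, y is the line along which they close (so a half turn about z gives the same grasp; the last joint's range is limited). The gripper opens to 85 mm and grips with 20 to 120 N. Pads are 22 mm wide; open, the fingers measure 114 mm over their backs; the gripper's body (76 mm by 85 mm) begins 54 mm behind the grasp point. The pads swing forward as they close: fully open they stand 13 mm farther back than shut.
Start: joints at [61.862, 16.656, -8.789, 64.555, 0, 82.019], TCP at [180.903, 492.847, 250.305] pointing down, gripper open.
Joint ranges: [-144.48, 144.48], [-52.06, 99.96], [-74.48, 78.29], [-112.23, 115.85], [-86.99, 84.42], [-180, 180]. Speed limits (degrees/s): [127.2, 127.2, 159.86, 180, 180, 180].

## Interface

Orientations are given as [roll, pitch, yaw] about the fixed x, y, z axes, in that order (R = Rz(yaw) Ry(pitch) Rx(roll)).
In Python, from rig import observe, camera, camera_params, manip gives the robot as it stands.
- The arm moves only by the tool play_rows, never from a script. Its argument "increments" is a list that holds one entry, the list of rows, each a list of 4 numbers: the shift along the tool's x, y, z in mm, then the turn about the tool's z in rad. A call has 1 to 12 rows; each row shifts and turns the commanded pose from where the row before left it, along the tool's axes as they then stand; what a row does not reach is not made up. A row lasts 1/12 s, in which the tool goes at most 41.7 mm and 7.16 degrees, less where a joint would pass 70% of its speed; a pose out of reach is approached as far as the arm can. A call is refused whole if a number of a shift passes 41.7 or a number of a turn 0.125, either way. A call with a gripper value outside its range is refused whole. "grip" is the opening, from 0 (shut) to 1 (fully open), set as the call begins (left out, the last holds). The fingers move at their own pace and stop on an object; "newtons" is the grip in N (left out, the last holds). Time passes only in rows, so rows that do not move let the fingers close. It gives the time, the measured TCP pose, the force, the opening and the grip force at its end, in the units of the state.
- observe(): the state, without advancing time (a new reading comes with each control period).
- camera(name): name is "scene" or "top" or "wrist"; returns the picture (400x640x3 uint8, blue, green, red); there is no depth.
- camera_params(name): a dict with "vfov" (degrees; the focal length in pixels is half the picture's height over the tangent of half this angle, whatever the lens; pixels are square), "cx", "cy" (the principal point, pixels), "rvec" (rotation vector, rad) and "tvec" (3), from world to camera coordinates, as OpenCV has them. Camera axes: x right, y down, z forward; pixel columns grow to the right and rows downward; lengths in mm; the calibration is good to about 2 mm. A picture is of the moment at which its call begins: read the wrist's pose just before it. camera_params takes no time and is no camera call; for the wrist camera it gives the pose at the moment of the call.
- manip.finish_job(): hands the job in; it is judged then, once.
The state is a dict: "clock": time; "joint_pos": joint angles; "joint_velocities": joint speeds; "joint_efforts": joint torques, N m; "ee_pos": TCP position; "ee_rot": TCP orientation; "wrist_force": force on the tool from outside, world axes, zero at the start; "torque": the same for the moment, N m; "finger_gap": finger opening in mm; "grasp_force": force on a finger pad.
Only numpy, scipy, OpenCV 4.12 (cv2) and the standard library are available. Lean on these libraries where they do the work, as an engineer would, in place of code of your own. Each camera call takes 0.05 s, during which the arm holds its last target. There are 200 camera calls.

## Working session

There is one attempt and no reset: what is moved stays moved. The work goes in short steps, Python scripts to look and compute and a tool call to move; the robot and the scene stay as the last step left them, time stands still between calls to the robot, and variables do not carry over. Pictures are saved under pics/ and viewed, at most 10 in all, crops included, and the job is handed in when it is done.

Besides the shell and the picture viewer there is one more tool, called as a command line: name --argument value ..., lists and objects as JSON in quotes. play_rows: Moves the arm, as the interface text tells. Its arguments: {"type":"object","properties":{"increments":{"type":"array","items":{"type":"array","items":{"type":"array","items":{"type":"number"}}}},"grip":{"type":"number"},"newtons":{"type":"number"}},"required":["increments"]}

```bash
mkdir -p pics && python3 - <<'E'
from rig import observe,camera,camera_params
import cv2
s=observe();print(s)
for n in("scene","top"):
    cv2.imwrite(f"pics/{n}0.png",camera(n));print(n,camera_params(n))
E
```

```text
{'clock': 0.0, 'joint_pos': array([ 6.18620815e+01,  1.66889838e+01, -8.82839078e+00,  6.45554771e+01,
        6.68274135e-04,  8.20189828e+01]), 'joint_velocities': array([-0.0613734 ,  0.05599415,  0.01685853, -0.1022223 ,  0.04134963,
        0.10000084]), 'joint_efforts': array([-1.25999017e-03, -5.37138534e+01,  3.31375444e+01,  1.55952678e-02,
       -4.74995195e-04, -3.70261688e-06]), 'ee_pos': array([180.71388127, 492.4977549 , 249.74923648]), 'ee_rot': array([-1.79927947e+02, -1.07768783e-02,  1.59843091e+02]), 'wrist_force': array([-0.28060174, -0.61805672, -0.82764973]), 'torque': array([-0.01011342, -0.04161881,  0.00353052]), 'grasp_force': 0.0, 'finger_gap': 85.57634105825827}
scene {'vfov': 43.90014715197799, 'cx': 321.0434873292694, 'cy': 194.62923545253454, 'rvec': array([ 1.92546719, -0.68377628,  0.43006158]), 'tvec': array([-501.16624455,  238.40134466, 1061.38309208])}
top {'vfov': 49.99163812265855, 'cx': 326.0093964914896, 'cy': 201.13496201205092, 'rvec': array([ 2.17617608, -2.118328  ,  0.14015995]), 'tvec': array([ -76.09725717,  635.33584056, 1041.70942527])}
```

View pics/top0.png

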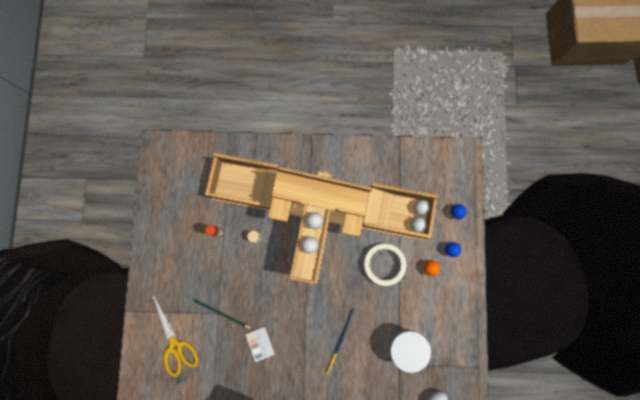

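View pics/scene0.png

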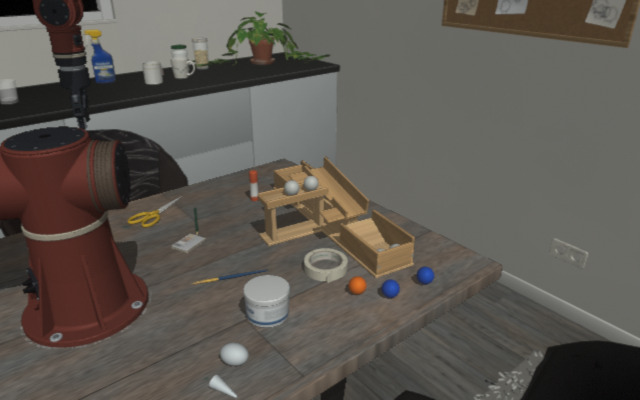

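The top view shows the sorter with the feed balls at (314,220) and (310,245). The right tray balls are at (421,207) and (418,225), the glue at (212,230), the spool at (253,236) and the tape at (385,264).

```bash
cat > h.py <<'E'
import numpy as np,cv2
from rig import observe,camera,camera_params
def K(p):
    f=200/np.tan(np.radians(p["vfov"]/2));return np.array([[f,0,p["cx"]],[0,f,p["cy"]],[0,0,1]])
def ray(p,uv,z):
    R=cv2.Rodrigues(p["rvec"])[0];c=-R.T@p["tvec"]
    d=R.T@np.linalg.inv(K(p))@np.array([*uv,1.]);return c+d*(z-c[2])/d[2]
def proj(p,X):
    return cv2.projectPoints(np.array(X,float).reshape(-1,3),p["rvec"],p["tvec"],K(p),None)[0].reshape(-1,2)
E
python3 - <<'E'
from h import *
im=cv2.imread("pics/top0.png");p=camera_params("top")
h=cv2.cvtColor(im,cv2.COLOR_BGR2HSV)
m=((h[...,1]<45)&(h[...,2]>125)).astype(np.uint8)
n,_,st,c=cv2.connectedComponentsWithStats(m[190:290,200:450])
for i in range(1,n):
    if st[i,4]>30: 
        uv=c[i]+[200,190];print(uv.round(1),st[i],ray(p,uv,135).round(1),ray(p,uv,34).round(1))
cv2.imwrite("pics/c.png",cv2.resize(im[145:295,195:447],None,fx=3.15,fy=3.15,interpolation=cv2.INTER_CUBIC))
E
```

```text
[422.3 207.1] [217  10  12  15 134] [ 616.5 -282.2  135. ] [ 629.6 -304.2   34. ]
[215.8 217.3] [12 16 10 21 91] [580.2 193.2 135. ] [589.5 220.   34. ]
[438.3 258.9] [228  20  22  80 679] [ 499.1 -317.9  135. ] [ 500.1 -343.6   34. ]
[314.8 220.2] [108  23  15  16 189] [579.5 -35.3 135. ] [588.8 -31.9  34. ]
[419.4 224.4] [214  27  12  15 135] [ 576.4 -275.4  135. ] [ 585.3 -296.7   34. ]
[253.3 245.6] [ 41  41  26  26 139] [517.7 103.4 135. ] [520.6 121.   34. ]
[389.1 257.9] [ 164   41   63   59 1801] [ 498.2 -206.4  135. ] [ 499.1 -220.6   34. ]
[340.3 248.6] [133  43  15  33 168] [516.2 -95.4 135. ] [519.  -98.2  34. ]
[363.1 238.8] [160  44   7  11  51] [ 539.9 -146.8  135. ] [ 545.1 -154.9   34. ]
[310.  244.8] [103  47  16  16 198] [523.1 -26.  135. ] [526.6 -21.7  34. ]
[215.1 249.3] [  7  48  16  26 168] [506.8 190.1 135. ] [508.6 216.6  34. ]
[324.2 273.7] [120  73   9  22  75] [458.8 -60.2 135. ] [455.7 -59.4  34. ]
```

View pics/c.png

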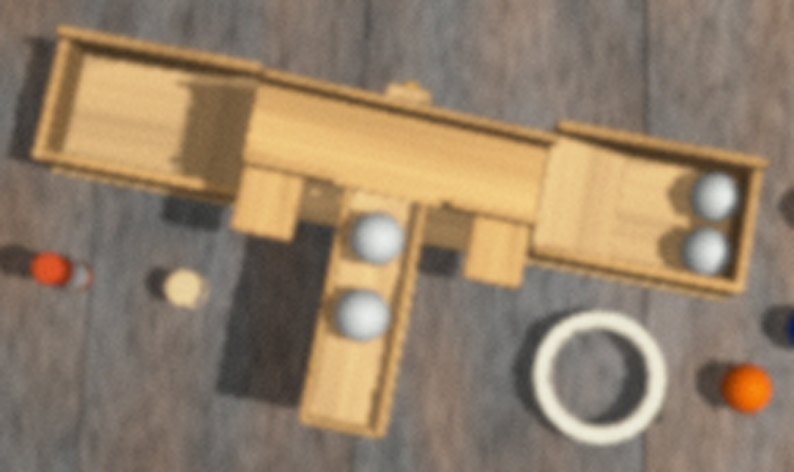

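```bash
python3 - <<'E'
from h import *
from scipy.optimize import least_squares
p=camera_params("top")
f=lambda u,v:(u/3.15+195,v/3.15+145)
L=[((53,285),80,f(62,27)),((53,-285),80,f(767,160)),((-53,285),66,f(33,158)),((-53,-285),66,f(741,293))]
W=np.array([ray(p,uv,z)[:2] for _,z,uv in L]);S=np.array([a for a,_,_ in L],float)
R=lambda t:np.array([[np.cos(t),-np.sin(t)],[np.sin(t),np.cos(t)]])
B=np.array([[579.5,-35.3],[523.1,-26]])
def res(q):
    b=(B-q[:2])@R(q[2]); return np.r_[(S@R(q[2]).T+q[:2]-W).ravel(),b[:,1]]
r=least_squares(res,[620,-40,-.2]);q=r.x;print(q,r.fun.round(1))
inv=lambda w:((np.array(w)[:2]-q[:2])@R(q[2])).round(1)
print("balls",inv(B[0]),inv(B[1]))
print("padL",inv(ray(p,f(268,204),118)),"padR",inv(ray(p,f(494,250),75)))
print("glue",inv(ray(p,f(52,268),94)),"spool",inv(ray(p,f(185,288),40)))
for n,a in dict(padL=(-60,88),padend=(-60,105),mouth=(-36,0),trackend=(-210,0)).items(): print(n,(R(q[2])@a+q[:2]).round(1))
print(observe()['ee_rot'],camera_params('wrist'))
E
```

```text
[ 6.46921794e+02 -4.69932714e+01 -1.63776098e-01] [ 1.7  5.1  0.1 -3.   0.   2.2 -1.7 -3.2  0.5  0.5]
balls [-68.4   0.5] [-125.6    0.5]
padL [-58.2  86.3] padR [-56.1 -87. ]
glue [-134.9  240.6] spool [-129.4  147.9]
padL [602.1  49.6]
padend [604.8  66.4]
mouth [611.4 -41.1]
trackend [439.7 -12.8]
[-1.79931572e+02 -9.19759192e-03  1.59841387e+02] {'vfov': 61.51597098545684, 'cx': 320.7143843159876, 'cy': 202.23465380045727, 'rvec': array([-2.39109824, -1.66881688, -0.22139534]), 'tvec': array([-525.35720859,  -34.79673144,  378.29582037])}
```

play_rows --increments '[[[0,0,0,-0.094],[0,0,0,-0.094],[-24.4,-18.3,0,0],[-24.4,-18.3,0,0],[-24.4,-18.3,0,0],[-24.4,-18.3,0,0],[-24.4,-18.3,0,0],[-24.4,-18.3,0,0],[-24.4,-18.3,0,0],[-24.4,-18.3,0,0],[-24.4,-18.3,0,0],[-24.4,-18.3,0,0]]]' --grip 0

```text
clock: 1.1
ee_pos: [392.5, 271.2, 250.1]
ee_rot: [-180.0, -0.0, 170.6]
wrist_force: [-0.0, 0.7, 0.3]
finger_gap: -0.0
grasp_force: 0.0
```

play_rows --increments '[[[-24.4,-18.3,0,0],[-24.4,-18.3,0,0],[-24.4,-18.3,0,0],[-24.4,-18.3,0,0],[-24.4,-18.3,0,0],[-24.4,-18.3,0,0],[-24.4,-18.3,0,0],[-24.4,-18.3,0,0],[-24.4,-18.3,0,0],[-24.4,-18.3,0,0],[0,0,0,0]]]'

```text
clock: 2.02
ee_pos: [605.5, 48.2, 249.3]
ee_rot: [-179.9, 0.1, 170.4]
wrist_force: [-0.2, 0.3, -0.9]
finger_gap: 0.2
grasp_force: 0.0
```

```bash
python3 - <<'E'
from h import *
s=observe();print(s['clock'],s['ee_pos'],s['ee_rot'],s['finger_gap'],s['wrist_force'])
p=camera_params('wrist');cv2.imwrite("pics/w1.png",camera('wrist'))
e=s['ee_pos'].copy();t=e-[0,0,19];print(proj(p,[t,[e[0],e[1],118],[602,51,118]]))
E
```

```text
2.0167 [605.5413978  48.2451764 249.2613015] [-1.79932112e+02  5.07599862e-02  1.70413657e+02] 0.18354446488327977 [-0.15973794  0.30343328 -0.89119987]
[[319.22469346 256.95737562]
 [319.95297663 196.81161204]
 [322.67178586 191.9066723 ]]
```

View pics/w1.png

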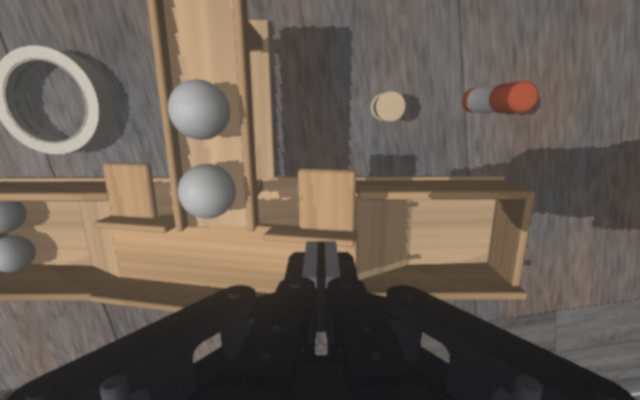

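play_rows --increments '[[[2,3,20,0],[0,0,20,0],[0,0,20,0],[0,0,20,0],[0,0,16,0],[0,0,8,0],[0,0,6,0],[0,0,6,0],[0,0,6,0],[0,0,6,0],[0,0,6,0],[0,0,6,0]]]'

```text
clock: 3.07
ee_pos: [601.7, 55.6, 110.3]
ee_rot: [180.0, 0.1, 170.6]
wrist_force: [0.8, 1.8, 0.9]
finger_gap: -0.3
grasp_force: 1.0
```

play_rows --increments '[[[0,0,4,0],[0,0,4,0],[0,0,3,0],[0,0,0,0]]]'

```text
clock: 3.4
ee_pos: [600.8, 55.3, 98.6]
ee_rot: [-180.0, -0.1, 170.6]
wrist_force: [0.5, 0.8, 0.5]
finger_gap: -0.2
grasp_force: 0.0
```

play_rows --increments '[[[0,0,2,0],[0,0,1,0],[0,0,0,0]]]'

```text
clock: 3.65
ee_pos: [601.1, 55.2, 97.7]
ee_rot: [-180.0, 0.0, 170.6]
wrist_force: [-5.9, -0.7, 15.5]
finger_gap: -0.3
grasp_force: 7.1
```

```bash
python3 - <<'E'
from h import *
s=observe();print(s['ee_pos'],s['wrist_force'])
cv2.imwrite("pics/s1.png",cv2.resize(camera('scene')[140:290,220:430],None,fx=3.5,fy=3.5,interpolation=cv2.INTER_CUBIC))
E
```

```text
[601.07231044  55.19726465  97.73755225] [-5.8791631  -0.72682987 15.49162815]
```

View pics/s1.png

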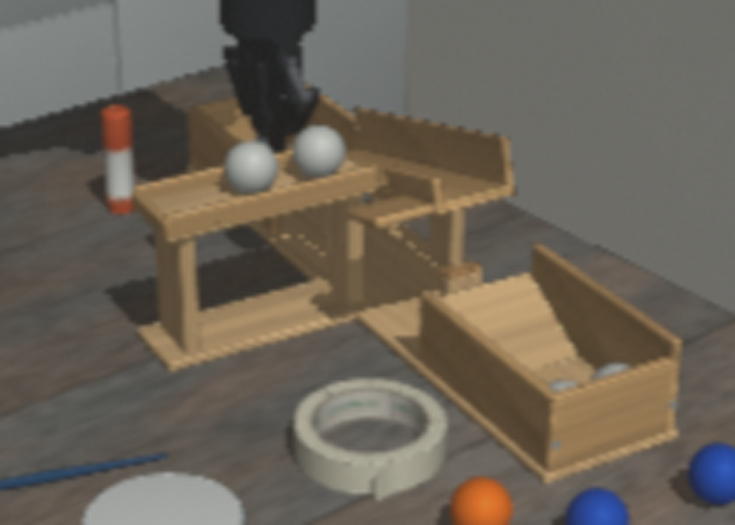

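play_rows --increments '[[[0,0,0,0],[0,0,0,0],[0,0,-4,0],[0,0,-12,0],[0,0,-20,0],[0,0,-24,0],[0,0,-24,0],[0,0,-24,0],[0,0,-24,0]]]'

```text
clock: 4.45
ee_pos: [600.8, 55.4, 229.5]
ee_rot: [-180.0, -0.0, 170.6]
wrist_force: [0.3, -0.4, 0.2]
finger_gap: 0.4
grasp_force: 0.0
```

play_rows --increments '[[[15,-11.7,0,0],[15,-11.7,0,0],[15,-11.7,0,0],[15,-11.7,0,0],[15,-11.7,0,0],[15,-11.7,0,0],[14,-11.7,0,0],[14,-11.5,0,0],[0,0,0,0],[0,0,0,0]]]'

```text
clock: 5.28
ee_pos: [469.2, -17.7, 228.6]
ee_rot: [180.0, 0.0, 170.6]
wrist_force: [1.0, -0.2, 0.3]
finger_gap: -0.2
grasp_force: 0.0
```

```bash
python3 - <<'E'
from h import *
s=observe();print(s['ee_pos'],s['ee_rot'],s['wrist_force'])
p=camera_params('wrist');cv2.imwrite("pics/w2.png",camera('wrist'))
e=s['ee_pos'];t=np.radians(-9.4)
ax=np.array([np.cos(t),np.sin(t),0])
print(proj(p,[[e[0],e[1],129],[*(e+ax*54)[:2],135],[*(e+ax*111)[:2],135]]))
E
```

```text
[469.23487324 -17.72678459 228.59701102] [1.79996359e+02 2.32130640e-02 1.70550480e+02] [ 1.03679741 -0.20452543  0.34463841]
[[319.64532533 208.18386843]
 [319.78035066 282.76499167]
 [319.92869619 350.2207018 ]]
```

View pics/w2.png

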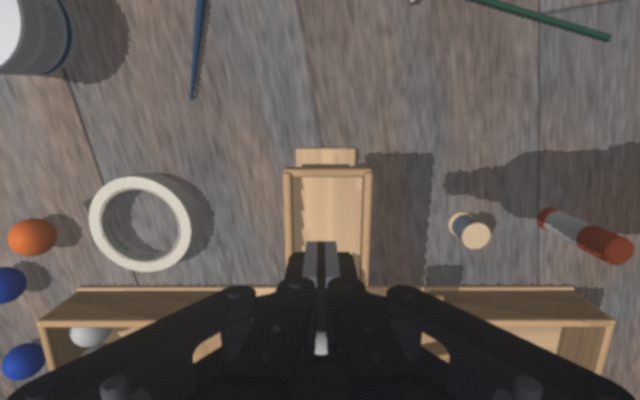

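play_rows --increments '[[[0,5,10,0],[0,0,16,0],[0,0,20,0],[0,0,16,0],[0,0,12,0],[0,0,6,0],[0,0,0,0]]]'

```text
clock: 5.92
ee_pos: [470.1, -12.1, 147.1]
ee_rot: [180.0, -0.1, 170.6]
wrist_force: [-0.8, -0.9, -0.9]
finger_gap: 0.1
grasp_force: 0.0
```

play_rows --increments '[[[-4,0,0,0],[-5,0,0,0],[-5,0,0,0],[-5,0,0,0],[-5,0,0,0],[-5,0,0,0],[-5,0,0,0],[-5,0,0,0],[-5,0,0,0],[-5,0,0,0],[-5,0,0,0],[0,0,0,0]]]'

```text
clock: 6.92
ee_pos: [524.7, -21.5, 148.3]
ee_rot: [-180.0, 0.0, 170.6]
wrist_force: [-0.2, 0.6, 0.5]
finger_gap: -0.2
grasp_force: 0.0
```

```bash
python3 - <<'E'
from h import *
s=observe();print(s['ee_pos'],s['wrist_force'])
a=cv2.resize(camera('scene')[140:260,220:430],None,fx=2.5,fy=2.5);b=cv2.resize(camera('top')[145:295,195:447],None,fx=2,fy=2)
o=np.zeros((600,525,3),np.uint8);o[:300,:525]=a;o[300:,:504]=b;cv2.imwrite("pics/m.png",o)
E
```

```text
[524.68183876 -21.53540839 148.31438376] [-0.21431698  0.56719425  0.45755309]
```

View pics/m.png

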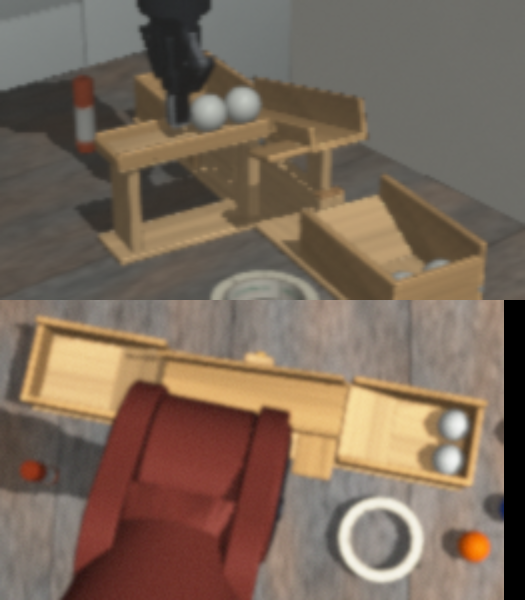

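The pusher is behind both balls, which are still on the track near (210,112) and (243,104). The gate is left end down, so I keep pushing.

play_rows --increments '[[[-4,0,0,0],[-4,0,0,0],[-4,0,0,0],[-4,0,0,0],[-4,0,0,0],[-4,0,0,0],[-4,0,0,0],[-4,0,0,0],[0,0,0,0],[0,0,0,0],[0,0,0,0]]]'

```text
clock: 7.93
ee_pos: [555.0, -26.5, 148.2]
ee_rot: [180.0, -0.0, 170.6]
wrist_force: [0.1, 0.4, -0.1]
finger_gap: 0.0
grasp_force: 0.0
```

play_rows --increments '[[[-4,0,0,0],[-4,0,0,0],[-4,0,0,0],[-4,0,0,0],[-4,0,0,0],[-4,0,0,0],[-4,0,0,0],[-4,0,0,0],[0,0,0,0],[0,0,0,0],[0,0,0,0],[0,0,0,0]]]'

```text
clock: 8.93
ee_pos: [586.6, -31.7, 148.3]
ee_rot: [-180.0, -0.0, 170.6]
wrist_force: [0.1, -0.7, 1.0]
finger_gap: 0.0
grasp_force: 0.0
```

play_rows --increments '[[[8,0,-8,0],[12,0,-20,0],[12,0,-30,0],[12,0,-30,0],[25,0,0,0],[35,0,0,0],[35,0,0,0],[35,0,0,0],[35,0,0,0],[0,0,0,0],[0,0,0,0]]]'

```text
clock: 9.85
ee_pos: [379.0, 2.7, 237.1]
ee_rot: [-180.0, 0.1, 170.6]
wrist_force: [-0.2, -0.5, 0.7]
finger_gap: 0.3
grasp_force: 0.0
```

```bash
python3 - <<'E'
from h import *
s=observe();print(s['ee_pos'],s['wrist_force'])
a=cv2.resize(camera('scene')[140:260,220:430],None,fx=2.5,fy=2.5);b=cv2.resize(camera('top')[145:295,195:447],None,fx=2,fy=2)
o=np.zeros((600,525,3),np.uint8);o[:300,:525]=a;o[300:,:504]=b;cv2.imwrite("pics/m2.png",o)
E
```

```text
[378.98961449   2.69979703 237.0547607 ] [-0.206495   -0.49161724  0.71610049]
```

View pics/m2.png

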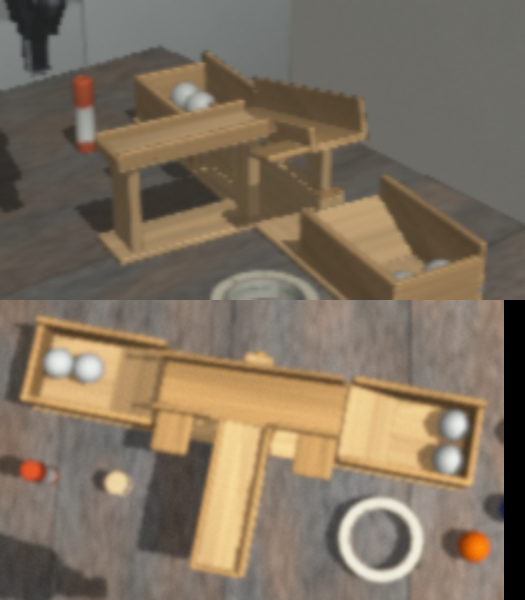

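Both balls lie in the left tray at (58,362) and (89,368) in the top crop. The gate is left end down and everything else is where it was.

play_rows --increments '[[[0,0,0,0],[0,0,0,0],[0,0,0,0],[0,0,0,0],[0,0,0,0],[0,0,0,0],[0,0,0,0],[0,0,0,0],[0,0,0,0],[0,0,0,0],[0,0,0,0],[0,0,0,0]]]'

```text
clock: 10.95
ee_pos: [380.6, 2.3, 236.3]
ee_rot: [-180.0, 0.0, 170.6]
wrist_force: [-0.1, -0.4, -0.5]
finger_gap: 0.1
grasp_force: 0.0
```

```bash
python3 -c "
from rig import manip
print(manip.finish_job())"
```

```text
the job is handed in; nothing more can be done
None
```

I pressed the gate's left end down onto its stop and pushed both feed balls into the left tray. The last pictures showed the right-tray balls, spool, glue stick and tape undisturbed. I handed the job in at about 11 s, and no verdict came back.

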